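# Rake the copper slugs of a damping tray level

## Robot

A 6-joint arm with a two-finger parallel gripper is mounted at the origin on the work surface. World frame = base frame: x ahead of the robot, y to its left, z up, the work surface at z = 0. Lengths are in m, angles in rad, forces in N, time in s.
With the tool pointing down it reaches from about 0.3 to 0.95 m from the base axis. Payload 3.1 kg.
Tool frame: the origin (TCP) lies at the very end of the fingers, on their centre line; the grasp point (between the pads) lies 19 mm behind it; z points along the fingers, y is the line along which they close (so a half turn about z gives the same grasp; the last joint's range is limited). The gripper opens to 85 mm and grips with 20 to 120 N. Pads are 22 mm wide; open, the fingers measure 114 mm over their backs; the gripper's body (76 mm by 85 mm) begins 54 mm behind the grasp point. The pads swing forward as they close: fully open they stand 13 mm farther back than shut.
Start: joints at [-1.252, 0.308, 1.634, -0, 1.2, -0.07], TCP at [0.237, -0.578, 0.203] pointing down, gripper open.
Joint ranges: [-3.06, 3.06], [-0.79, 1.96], [0.05, 2.63], [-1.19, 4.34], [0.05, 2.64], [-2.94, 2.94]. Speed limits (rad/s): [2.79, 2.79, 3.14, 3.14, 3.14, 3.14].

## Interface

Orientations are given as a unit quaternion [x, y, z, w].
In Python, from cell import env gives the robot as it stands. The module is installed in compiled form; this text tells all that it offers.
- The arm moves only by the shell command python3 -m creep 'ROWS'. ROWS is JSON, a list of rows, each an object with "rot": the turn, a rotation vector about the world's x, y, z in rad, a list of three; "xyz": the shift along the world's x, y, z in m, a list of three; "fingers": the finger opening in m, from 0 to 0.0854. In form: [{"rot": [rx, ry, rz], "xyz": [dx, dy, dz], "fingers": fingers}, ...]. A call has 1 to 8 rows; each row is the pose to reach, as a shift and turn from the pose commanded when the call began; what a row does not reach only later rows make up. A row lasts 1/12 s, in which the tool goes at most 41.7 mm and 7.16 degrees, less where a joint would pass 70% of its speed; a pose out of reach is approached as far as the arm can. A call with a gripper value outside its range is refused whole. The fingers move at their own pace and stop on an object; the grip force is fixed at half the most. Time passes only in rows, so rows that repeat a pose let the fingers close. It gives the time, the measured TCP pose, the force, the opening and the grip force at its end, in the units of the state.
- env.state(): the state, without advancing time (a new reading comes with each control period).
- env.snapshot(name): name is "scene" or "side" or "wrist"; returns a dict with "pixels" (384x512x3 uint8, blue, green, red), "range_z" (384x512 float32, m along the optical axis (not along the pixel's ray), 0 where there is no reading), "fx", "fy", "cx", "cy" (pixels), "R" (3x3) and "t" (3): a world point X has camera coordinates R X + t; the wrist camera has in their place "T_tool_cam" (4x4, takes a point from camera to tool coordinates, whose origin is the TCP and whose axes are the flange's). Camera axes: x right, y down, z forward; pixel columns grow to the right and rows downward; lengths in m; the calibration is good to about 2 mm. The wrist camera is an equidistant fisheye: a pixel r from the principal point sees the ray r / f radians off the axis. A picture is of the moment at which its call begins: read the wrist's pose just before it.
- env.job_done(): hands the job in; it is judged then, once.
Trained networks look in the newest picture that a camera, given by its name, has taken for a name from the list of things; names that differ only in an ending like _2 or _b are one class to them, and where a whole thing is asked for, a point or a joint stands for the part that bears it (a point fixed in the world has none). Each returns a list of dicts, best first, with "score" (0 to 1); they miss things now and then, are a little off and sometimes report something else, mostly with a low value. They report only what shows in the picture. A call takes as long as a camera call. They do not tell look-alikes from the thing itself.
- env.spot_in(camera, target): "xy" ([column, row] in pixels, amid what is visible of it).
- env.tip_of(camera, target): "xy" ([column, row] in pixels: a listed point, or the origin of a listed thing).
The state is a dict: "t": time; "q": joint angles; "dq": joint speeds; "joint_torque": joint torques, N m; "eef_pos": TCP position; "tcp_rot": TCP orientation; "force": force on the tool from outside, world axes, zero at the start; "torque": the same for the moment, N m; "width": finger opening in m; "gripper_force": force on a finger pad.
Only numpy, scipy, OpenCV 4.12 (cv2) and the standard library are available. Lean on these libraries where they do the work, as an engineer would, in place of code of your own. Each camera call takes 0.05 s, during which the arm holds its last target. There are 200 camera calls.

## Task

The copper slugs are heaped at one end of the damping tray: take the small rake from its stand and rake them out into one even layer, one deep, with two slugs in each third of the tray (ridges on its walls mark the thirds). Move the slugs with the rake only, drawing its tines along in smooth strokes that stay in light touch with the glass bed, and pressing hard neither on the glass nor on the slugs. Then put the rake back upright in its stand, and leave everything else on the bench alone.

Things in the scene. Friction and masses are not known exactly. Their poses are not given: they have to be found in the camera images.
- tray: Shallow wooden tray fixed to the bench, inside 216 (x) by 104 mm (y), walls 8 mm; origin on its centre line, z up. Rigid glass bed 10 mm above the origin, wall tops 36 mm above it. Its height varies by 10 mm. Steel ridges on the long walls at x = -36 and +36 mm mark the thirds. The slugs start heaped at the -x end. Glass and slugs each stand up to 15 N from the rake.
- stand: Dark wooden rake stand fixed to the bench, 60 (x) by 124 (y) by 66 mm high; origin under its centre. Ledges 54 mm above the origin (|y| from 43 to 57 mm) carry the ends of the rake's bar, between cheeks 10 mm higher (inner faces x = -12 and 12 mm) and end stops (y = -57 and 57 mm). Between the ledges is free space for the tines.
- rake: Hand rake, 0.14 kg, upright in the stand; origin under the bar's centre, z up, 54 mm above the stand's, axes parallel. Bar 18 (x) by 104 (y) by 12 mm; handle 20 (x) by 26 (y) mm, z 12 to 78 mm: grip across x, from above, near z = 52 mm. Five round tines 8 mm thick, y -34 to 34 mm, clamped to reach 32 to 42 mm below the bar, different each time: find it by feel. Same both ways round.
- slug1: Copper damping slug, a chunk of 32 (x) by 30 (y) by 24 mm with rounded edges, about 0.2 kg, origin at its centre. Starts on the bed at the -x end wall of the tray (tray x about -90 mm), at tray y about -25 mm.
- slug2: Copper damping slug, a chunk of 32 (x) by 30 (y) by 24 mm with rounded edges, about 0.2 kg, origin at its centre. Starts on the bed at the -x end wall of the tray (tray x about -90 mm), at tray y about +25 mm.
- slug3: Copper damping slug, a chunk of 32 (x) by 30 (y) by 24 mm with rounded edges, about 0.2 kg, origin at its centre. Starts on the bed in the second row (tray x about -41 mm, about 17 mm of free bed between it and the first row), at tray y about -25 mm.
- slug4: Copper damping slug, a chunk of 32 (x) by 30 (y) by 24 mm with rounded edges, about 0.2 kg, origin at its centre. Starts on the bed in the second row (tray x about -41 mm, about 17 mm of free bed between it and the first row), at tray y about +25 mm.
- slug5: Copper damping slug, a chunk of 32 (x) by 30 (y) by 24 mm with rounded edges, about 0.2 kg, origin at its centre. Starts on top, bridging the first and second rows (tray x about -66 mm), at tray y about -25 mm.
- slug6: Copper damping slug, a chunk of 32 (x) by 30 (y) by 24 mm with rounded edges, about 0.2 kg, origin at its centre. Starts on top, bridging the first and second rows (tray x about -66 mm), at tray y about +25 mm.
- compass: Yellow acrylic map compass, 62 by 108 by 14 mm, lying loose behind the tray; origin under its centre. Leave alone.
- ring: Copper damping ring, 64 mm across, 12 mm high, loose; origin under its centre. Leave alone.
- key: Stubby steel declination key, 57 mm long, 8 mm high, loose; origin under its centre. Leave alone.
- weight: Blackened iron weight with a knob, 60 mm across, 68 mm high, 0.8 kg, loose; origin under its centre. Leave alone.
- screwdriver: Screwdriver lying loose on the bench. Leave alone.
Mind the look-alikes: they are no part of the job. What is shaped like the slug1 but turquoise is not meant. Leave any blue look-alike of the slug3 alone.

How it is judged:
By the outcome, as a careful person would: the job done as asked, in the order asked, and still so for the second after the job is handed in, with the robot touching nothing.
It also fails if it takes over 72 s, if anything falls off the work surface, if the arm or the gripper's body presses on something with over 40 N, if the wrist force passes 120 N, or if a joint passes its speed limit or range.

## Working session

There is one attempt and no reset: what is moved stays moved. The work goes in short steps, Python scripts to look and compute and a shell command to move; the robot and the scene stay as the last step left them, time stands still between calls to the robot, and variables do not carry over. Pictures are saved under pics/ and viewed, at most 10 in all, crops included, and the job is handed in when it is done.

```bash
mkdir -p pics; cat > h.py <<'E'
import numpy as np, cv2
from cell import env
def w(s,c,r,plane=None):
    c=float(c);r=float(r)
    z=s["range_z"][int(round(r)),int(round(c))]
    d=np.array([(c-s["cx"])/s["fx"],(r-s["cy"])/s["fy"],1.])
    return s["R"].T@(d*z-s["t"])
def cloud(s):
    z=s["range_z"];v,u=np.mgrid[:z.shape[0],:z.shape[1]]
    P=np.stack([(u-s["cx"])/s["fx"]*z,(v-s["cy"])/s["fy"]*z,z],-1)
    P=(P-s["t"])@s["R"]; P[z==0]=np.nan
    return P
def topdown(s,x0,x1,y0,y1,res=0.001):
    """ortho colour + height map, rows = x descending, cols = y descending (left = +y)"""
    P=cloud(s).reshape(-1,3);C=s["pixels"].reshape(-1,3)
    ok=~np.isnan(P[:,0])&(P[:,0]>x0)&(P[:,0]<x1)&(P[:,1]>y0)&(P[:,1]<y1)
    P=P[ok];C=C[ok];o=np.argsort(P[:,2]);P=P[o];C=C[o]
    r=((x1-P[:,0])/res).astype(int);c=((y1-P[:,1])/res).astype(int)
    im=np.zeros((int((x1-x0)/res)+1,int((y1-y0)/res)+1,3),np.uint8);h=np.full(im.shape[:2],np.nan)
    im[r,c]=C;h[r,c]=P[:,2]
    return im,h
E
python3 - <<'E'
from h import *
st=env.state();print({k:np.round(v,3).tolist() for k,v in st.items()})
a=env.snapshot("scene");b=env.snapshot("side")
cv2.imwrite("pics/scene.png",a["pixels"]);cv2.imwrite("pics/side.png",b["pixels"])
for n,s in(("scene",a),("side",b)):
    print(n,"cam",np.round(-s["R"].T@s["t"],3))
    for t in["tray","stand","rake","slug1"]:
        for d in env.tip_of(n,t)[:7]: 
            c,r=d["xy"];print(n,t,np.round(d["xy"]),round(d["score"],2),np.round(w(s,min(max(c,0),511),min(max(r,0),383)),3))
E
```

```text
{'t': 0.0, 'q': [-1.252, 0.309, 1.635, 0.0, 1.2, -0.07], 'dq': [0.001, 0.0, -0.0, -0.001, -0.0, 0.002], 'joint_torque': [0.0, -41.526, -27.666, -0.0, 0.01, 0.0], 'eef_pos': [0.237, -0.578, 0.202], 'tcp_rot': [0.981, 0.193, -0.0, -0.001], 'force': [0.431, 0.427, 0.33], 'torque': [-0.017, -0.01, 0.017], 'gripper_force': 0.0, 'width': 0.085}
scene cam [1.153 0.183 0.625]
scene tray [257. 200.] 0.92 [0.603 0.027 0.061]
scene tray [403. 192.] 0.37 [0.485 0.339 0.06 ]
scene stand [396. 209.] 0.69 [0.487 0.337 0.005]
scene stand [403. 194.] 0.57 [0.479 0.342 0.049]
scene rake [402. 192.] 0.74 [0.489 0.336 0.06 ]
scene slug1 [259. 204.] 0.74 [0.613 0.035 0.059]
scene slug1 [297. 268.] 0.72 [0.73  0.145 0.024]
scene slug1 [301. 230.] 0.72 [0.63  0.135 0.024]
scene slug1 [239. 261.] 0.71 [0.747 0.03  0.026]
scene slug1 [395. 209.] 0.67 [0.489 0.335 0.006]
scene slug1 [246. 226.] 0.56 [0.661 0.02  0.035]
scene slug1 [234. 200.] 0.56 [ 0.615 -0.023  0.058]
side cam [0.198 0.513 0.78 ]
side tray [266. 209.] 0.71 [0.541 0.007 0.009]
side stand [184. 346.] 0.7 [0.476 0.345 0.006]
side rake [184. 334.] 0.97 [0.468 0.344 0.067]
side slug1 [202. 232.] 0.81 [0.606 0.147 0.024]
side slug1 [242. 203.] 0.8 [0.581 0.042 0.037]
side slug1 [199. 177.] 0.79 [0.72  0.03  0.019]
side slug1 [251. 180.] 0.76 [ 0.594 -0.011  0.058]
side slug1 [166. 208.] 0.75 [0.716 0.146 0.021]
side slug1 [263. 212.] 0.73 [0.54  0.018 0.012]
side slug1 [214. 140.] 0.68 [ 0.779 -0.095  0.012]
```

View pics/scene.png

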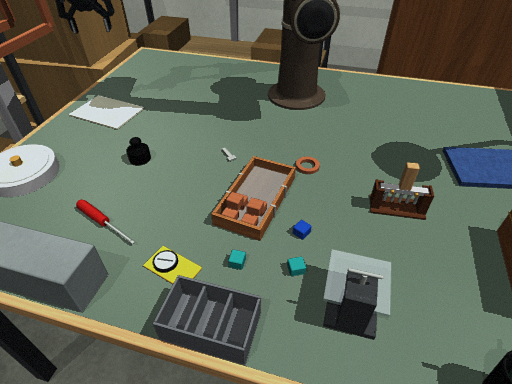

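View pics/side.png

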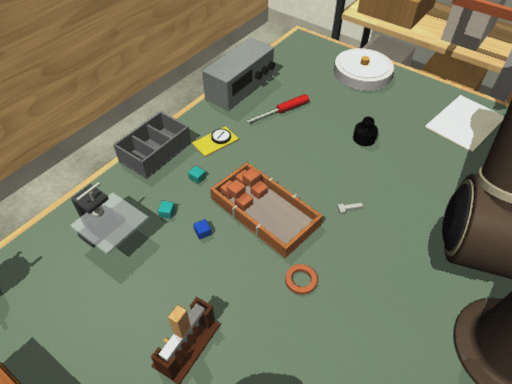

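The copper slugs are in the tray at (235-265, 195-220) in the scene view. The look-alikes lie outside it: turquoise at (237,259) and (297,266), blue at (302,229). The rake stands in its stand at (403,190), with its wooden handle up. The ring is at (307,165), close beside the tray.

```bash
cat > fit.py <<'E'
from h import *
ss={n:env.snapshot(n) for n in("scene","side")}
def rect(P):
    (c,sz,a)=cv2.minAreaRect(P[:,:2].astype(np.float32)*1000);return np.round(c,1),np.round(sz,1),round(a,1)
A=[]
for n,s in ss.items():
    P=cloud(s).reshape(-1,3)
    m=(abs(P[:,0]-.6)<.2)&(abs(P[:,1]-.01)<.14)&(P[:,2]>.02)&(P[:,2]<.075)
    # keep largest cluster
    Q=P[m];im=np.zeros((500,400),np.uint8);i=((Q[:,0]-.35)*1000).astype(int);j=((Q[:,1]+.2)*1000).astype(int);im[i,j]=255
    L=cv2.connectedComponentsWithStats(cv2.dilate(im,np.ones((7,7))))
    k=1+np.argmax(L[2][1:,4]);Q=Q[L[1][i,j]==k];print(n,"tray",rect(Q),np.round(np.percentile(Q[:,2],[5,50,95]),3))
    g=s["pixels"].reshape(-1,3)
    m=(abs(P[:,0]-.48)<.09)&(abs(P[:,1]-.34)<.09)
    B=P[m&(P[:,2]>.009)&(P[:,2]<.08)]
    print(n,"stand",rect(B),[ (lo,rect(B[(B[:,2]>lo)&(B[:,2]<lo+.012)])) for lo in(.048,.056,)])
    H=P[m&(P[:,2]>.085)];print(n,"handle",rect(H),H[:,2].max())
for n,s in ss.items():
    im,h=topdown(s,.46,.78,-.1,.12);A.append(cv2.resize(im,None,fx=1.6,fy=1.6))
    im,h=topdown(s,.38,.58,.24,.44);A.append(cv2.resize(im,None,fx=1.8,fy=1.8))
H=max(a.shape[0] for a in A);A=[cv2.copyMakeBorder(a,0,H-a.shape[0],0,4,0) for a in A]
o=np.hstack(A);o=o[:,:];print(o.shape)
cv2.imwrite("pics/td.png",cv2.resize(o,(800,int(o.shape[0]*800/o.shape[1]))) if o.shape[1]>800 else o)
E
python3 fit.py
```

```text
scene tray (array([543.9,   6.7]), array([128.7, 235.7]), 82.6) [0.022 0.036 0.059]
scene stand (array([483. , 338.6]), array([ 51.7, 125.3]), 4.8) [(0.048, (array([477.9, 337.9]), array([ 37.3, 124.1]), 5.1)), (0.056, (array([476.2, 338. ]), array([ 39.1, 125. ]), 5.3))]
scene handle (array([478.1, 337.6]), array([23.2, 25.8]), 6.9) 0.13467289696806917
side tray (array([543.9,   9.1]), array([130.3, 233.5]), 82.1) [0.022 0.036 0.06 ]
side stand (array([471.7, 339.2]), array([ 51.6, 126. ]), 2.7) [(0.048, (array([476. , 339.7]), array([ 35.9, 124.2]), 5.4)), (0.056, (array([476.9, 339.5]), array([ 37.5, 124.5]), 5.6))]
side handle (array([476.7, 340.7]), array([20.5, 26.2]), 5.0) 0.13419672700230567
(514, 1448, 3)
```

```bash
sleep 1; ls pics
```

```text
scene.png
side.png
td.png
```

View pics/td.png

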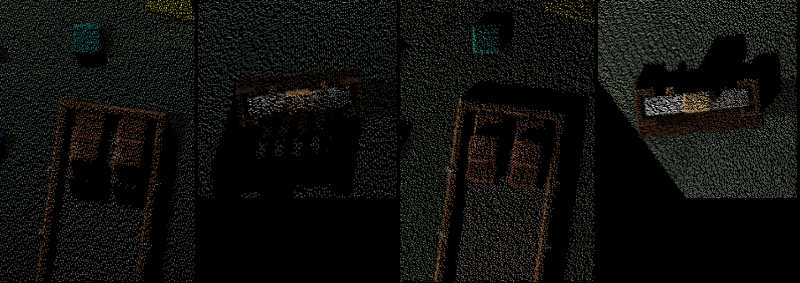

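```bash
python3 - <<'E'
from h import *
a=cv2.imread("pics/scene.png");b=cv2.imread("pics/side.png")
f=lambda i,x,y:cv2.resize(i[y:y+90,x:x+120],(400,300),interpolation=cv2.INTER_CUBIC)
cv2.imwrite("pics/crop.png",np.vstack([np.hstack([f(a,345,145),f(a,195,150)]),np.hstack([f(b,130,290),f(b,205,160)])]))
E
```

```text
(no output)
```

View pics/crop.png

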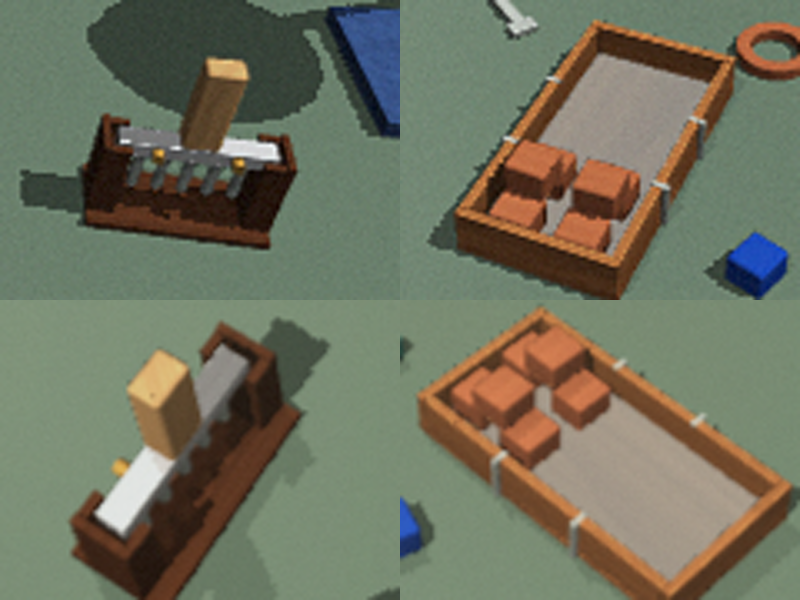

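```bash
python3 -m creep '[{"xyz":[0.04,0.15,0],"rot":[0,0,0.22],"fingers":0.085},{"xyz":[0.04,0.15,0],"rot":[0,0,0.22],"fingers":0.085},{"xyz":[0.04,0.15,0],"rot":[0,0,0.22],"fingers":0.085},{"xyz":[0.04,0.15,0],"rot":[0,0,0.22],"fingers":0.085}]'
```

```text
t: 0.93
eef_pos: [0.277, -0.4252, 0.2024]
tcp_rot: [0.954, 0.3, 0.0, -0.001]
force: [-0.5, 0.6, -0.8]
width: 0.0851
gripper_force: 0.0
```

```bash

python3 -m creep '[{"xyz":[0.01,0.0375,0],"rot":[0,0,0.05],"fingers":0.085},{"xyz":[0.02,0.075,0],"rot":[0,0,0.1],"fingers":0.085},{"xyz":[0.03,0.1125,0],"rot":[0,0,0.15],"fingers":0.085},{"xyz":[0.04,0.15,0],"rot":[0,0,0.2],"fingers":0.085},{"xyz":[0.05,0.1875,0],"rot":[0,0,0.25],"fingers":0.085},{"xyz":[0.06,0.225,0],"rot":[0,0,0.3],"fingers":0.085},{"xyz":[0.07,0.2625,0],"rot":[0,0,0.35],"fingers":0.085},{"xyz":[0.08,0.3,0],"rot":[0,0,0.4],"fingers":0.085}]'
python3 -m creep '[{"xyz":[0.01,0.0375,0],"rot":[0,0,0.05],"fingers":0.085},{"xyz":[0.02,0.075,0],"rot":[0,0,0.1],"fingers":0.085},{"xyz":[0.03,0.1125,0],"rot":[0,0,0.15],"fingers":0.085},{"xyz":[0.04,0.15,0],"rot":[0,0,0.2],"fingers":0.085},{"xyz":[0.05,0.1875,0],"rot":[0,0,0.25],"fingers":0.085},{"xyz":[0.06,0.225,0],"rot":[0,0,0.3],"fingers":0.085},{"xyz":[0.07,0.2625,0],"rot":[0,0,0.35],"fingers":0.085},{"xyz":[0.08,0.3,0],"rot":[0,0,0.4],"fingers":0.085}]'
python3 -m creep '[{"xyz":[0.01,0.0375,0],"rot":[0,0,0.06],"fingers":0.085},{"xyz":[0.02,0.075,0],"rot":[0,0,0.12],"fingers":0.085},{"xyz":[0.03,0.1125,0],"rot":[0,0,0.18],"fingers":0.085},{"xyz":[0.04,0.15,0],"rot":[0,0,0.25],"fingers":0.085},{"xyz":[0.04,0.164,0],"rot":[0,0,0.252],"fingers":0.085},{"xyz":[0.04,0.164,0],"rot":[0,0,0.252],"fingers":0.085}]'
python3 - <<'E'
from h import *
from scipy.spatial.transform import Rotation as R
st=env.state();r=R.from_quat(st["tcp_rot"]);T=r.as_matrix();print(np.round(T,3),np.degrees(np.arctan2(T[1,1],T[0,1])),st["eef_pos"],np.round(st["force"],2),np.round(st["q"],2))
s=env.snapshot("wrist");print(s["fx"],s["cx"],s["cy"],np.round(s["T_tool_cam"],3))
cv2.imwrite("pics/w1.png",s["pixels"])
# wrist cloud
z=s["range_z"];v,u=np.mgrid[:384,:512];x=(u-s["cx"])/s["fx"];y=(v-s["cy"])/s["fy"];th=np.hypot(x,y);k=np.tan(th)/np.maximum(th,1e-9)
ok=(z>0)&(th<1.2)
P=np.stack([x*k*z,y*k*z,z],-1)[ok];M=s["T_tool_cam"];P=P@M[:3,:3].T+M[:3,3];P=P@T.T+st["eef_pos"]
for lo,hi in((.12,.14),(.056,.069)):
    m=(abs(P[:,0]-.477)<.05)&(abs(P[:,1]-.339)<.08)&(P[:,2]>lo)&(P[:,2]<hi);print(lo,m.sum(),cv2.minAreaRect(P[m][:,:2].astype(np.float32)*1000) if m.sum()>5 else 0,np.median(P[m][:,2]))
E
```

```text
t: 1.6
eef_pos: [0.3571, -0.1267, 0.2033]
tcp_rot: [0.875, 0.484, 0.001, 0.001]
force: [-0.4, -0.5, -0.4]
width: 0.0849
gripper_force: 0.0
t: 2.27
eef_pos: [0.4372, 0.1738, 0.2033]
tcp_rot: [0.761, 0.649, 0.001, 0.0]
force: [0.7, -0.4, -1.3]
width: 0.0848
gripper_force: 0.0
t: 2.77
eef_pos: [0.477, 0.339, 0.2029]
tcp_rot: [0.673, 0.739, 0.001, -0.0]
force: [-0.2, -0.7, 0.3]
width: 0.0851
gripper_force: 0.0
[[-0.093  0.996  0.   ]
 [ 0.996  0.093  0.001]
 [ 0.001  0.001 -1.   ]] 5.324721347880758 [0.47698555 0.33896726 0.20285193] [-0.16 -0.71  0.31] [0.54 0.23 1.73 0.   1.18 0.45]
297.3186396354542 255.2522133088457 196.92125224503437 [[ 0.    -0.96  -0.278  0.07 ]
 [ 1.    -0.     0.001  0.   ]
 [-0.001 -0.278  0.96  -0.171]
 [ 0.     0.     0.     1.   ]]
0.12 723 ((477.6221923828125, 340.98175048828125), (19.88832664489746, 25.07019805908203), 5.408356666564941) 0.13155830641809518
0.056 1698 ((476.88861083984375, 338.91046142578125), (36.481544494628906, 123.88998413085938), 5.318770408630371) 0.06562285021381256
```

```bash

python3 -m creep '[{"xyz":[0,0.001,-0.03],"rot":[0,0,0],"fingers":0.085},{"xyz":[0,0.001,-0.06],"rot":[0,0,0],"fingers":0.085},{"xyz":[0,0.001,-0.085],"rot":[0,0,0],"fingers":0.085},{"xyz":[0,0.001,-0.105],"rot":[0,0,0],"fingers":0.06},{"xyz":[0,0.001,-0.116],"rot":[0,0,0],"fingers":0.045},{"xyz":[0,0.001,-0.116],"rot":[0,0,0],"fingers":0.03},{"xyz":[0,0.001,-0.116],"rot":[0,0,0],"fingers":0.01},{"xyz":[0,0.001,-0.116],"rot":[0,0,0],"fingers":0.01}]'
python3 -m creep '[{"xyz":[0,0,0],"rot":[0,0,0],"fingers":0.01},{"xyz":[0,0,0],"rot":[0,0,0],"fingers":0.01},{"xyz":[0,0,0],"rot":[0,0,0],"fingers":0.01},{"xyz":[0,0,0],"rot":[0,0,0],"fingers":0.01}]'
```

```text
t: 3.48
eef_pos: [0.4782, 0.3367, 0.0886]
tcp_rot: [0.675, 0.738, 0.001, 0.0]
force: [-0.3, 0.3, 0.4]
width: 0.025
gripper_force: 0.0
t: 3.82
eef_pos: [0.4783, 0.3371, 0.089]
tcp_rot: [0.675, 0.738, 0.001, 0.001]
force: [-0.1, -1.8, 6.2]
width: 0.0184
gripper_force: 61.1
```

```bash

python3 -m creep '[{"xyz":[0,0,0.01],"rot":[0,0,0],"fingers":0.01},{"xyz":[0,0,0.03],"rot":[0,0,0],"fingers":0.01},{"xyz":[0,0,0.06],"rot":[0,0,0],"fingers":0.01},{"xyz":[0,0,0.09],"rot":[0,0,0],"fingers":0.01},{"xyz":[0,0,0.11],"rot":[0,0,0],"fingers":0.01},{"xyz":[0,0,0.12],"rot":[0,0,0],"fingers":0.01},{"xyz":[0,0,0.12],"rot":[0,0,0],"fingers":0.01}]'
python3 -m creep '[{"xyz":[0,-0.02,0],"rot":[0,0,-0.02],"fingers":0.01},{"xyz":[0.001,-0.055,0],"rot":[0,0,-0.05],"fingers":0.01},{"xyz":[0.002,-0.09,0],"rot":[0,0,-0.08],"fingers":0.01},{"xyz":[0.003,-0.125,0],"rot":[0,0,-0.11],"fingers":0.01},{"xyz":[0.004,-0.16,0],"rot":[0,0,-0.14],"fingers":0.01},{"xyz":[0.005,-0.195,0],"rot":[0,0,-0.17],"fingers":0.01},{"xyz":[0.006,-0.23,0],"rot":[0,0,-0.2],"fingers":0.01},{"xyz":[0.007,-0.265,0],"rot":[0,0,-0.224],"fingers":0.01}]'
python3 -m creep '[{"xyz":[0,-0.03,0],"rot":[0,0,0],"fingers":0.01},{"xyz":[0,-0.05,0],"rot":[0,0,0],"fingers":0.01},{"xyz":[0,-0.06,0],"rot":[0,0,0],"fingers":0.01},{"xyz":[0,-0.06,-0.02],"rot":[0,0,0],"fingers":0.01},{"xyz":[0,-0.06,-0.04],"rot":[0,0,0],"fingers":0.01},{"xyz":[0,-0.06,-0.055],"rot":[0,0,0],"fingers":0.01},{"xyz":[0,-0.06,-0.055],"rot":[0,0,0],"fingers":0.01}]'
cat > look.py <<'E'
from h import *
import sys
from scipy.spatial.transform import Rotation as R
TC=np.array([.544,.008]);a=np.radians(172.35);X=np.array([np.cos(a),np.sin(a)]);Y=np.array([-X[1],X[0]])
st=env.state();T=R.from_quat(st["tcp_rot"]).as_matrix();e=st["eef_pos"]
print("tcp",np.round(e,4),"tray xy mm",np.round(1e3*np.array([(e[:2]-TC)@X,(e[:2]-TC)@Y]),1),"yaw",np.round(np.degrees(np.arctan2(T[1,1],T[0,1])),2),"F",np.round(st["force"],1))
s=env.snapshot("side");s2=env.snapshot("scene")
ims=[]
for n,q in(("side",s),("scene",s2)):
    P=cloud(q);P2=(P[...,:2]-TC)@np.stack([X,Y],1)*1e3
    hsv=cv2.cvtColor(q["pixels"],cv2.COLOR_BGR2HSV)
    Z=P[...,2]*1e3
    ins=(abs(P2[...,0])<112)&(abs(P2[...,1])<56)
    np.savez(n+".npz",P2=P2,Z=Z,pix=q["pixels"])
    # tray-frame height image: +x up
    f=cv2.remap  # unused
    H=np.zeros((150*2,260*2,3),np.uint8)
    m=(abs(P2[...,0])<130)&(abs(P2[...,1])<75)&(Z<170)
    o=np.argsort(Z[m]);p=P2[m][o];c=q["pixels"][m][o]
    for d in((0,0),(1,0),(0,1),(1,1),(2,0),(2,1)):
        i=np.clip(((p[:,1]+75)*2).astype(int)+d[0],0,299);j=np.clip(((p[:,0]+130)*2).astype(int)+d[1],0,519);H[i,j]=c
    for xx in(-36,36):cv2.line(H,(int((xx+130)*2),0),(int((xx+130)*2),20),(0,255,255),1)
    ims.append(H)
cv2.imwrite("pics/"+sys.argv[1]+".png",np.vstack(ims))
E
python3 look.py l1; python3 - <<'E'
from h import *
for n in("side","scene"):
    d=np.load(n+".npz");P,Z=d["P2"],d["Z"]
    m=(abs(P[...,0]+66)<10)&(abs(abs(P[...,1])-25)<9)&(Z>40);print(n,"top",np.median(Z[m]))
    m=(abs(P[...,0]-10)<20)&(abs(P[...,1])<40);print("bed",np.median(Z[m]))
    m=(abs(abs(P[...,1])-56)<2)&(P[...,0]<30);print("wall",np.median(Z[m]), [ (sg,np.median(Z[(abs(P[...,1]-sg*56)<2)&(abs(P[...,0]+36)<3)])) for sg in(1,-1)])
    for sg in(1,-1):
        m=(Z>50)&(Z<62)&(P[...,1]*sg>0)&(abs(P[...,1])<48)&(P[...,0]<-30);r=cv2.minAreaRect(P[m].astype(np.float32));print("top slug",r)
E
```

```text
t: 4.4
eef_pos: [0.4786, 0.3379, 0.2103]
tcp_rot: [0.675, 0.738, 0.003, 0.001]
force: [0.2, 0.1, -0.6]
width: 0.0185
gripper_force: 60.2
t: 5.07
eef_pos: [0.482, 0.0701, 0.2047]
tcp_rot: [0.753, 0.658, -0.001, -0.001]
force: [0.3, 0.1, -1.3]
width: 0.0183
gripper_force: 60.2
t: 5.65
eef_pos: [0.4795, 0.0124, 0.1471]
tcp_rot: [0.753, 0.658, -0.003, -0.004]
force: [-0.4, 0.2, -2.0]
width: 0.0182
gripper_force: 60.1
tcp [0.4795 0.0124 0.1471] tray xy mm [64.5  4.2] yaw -7.67 F [-0.4  0.2 -2. ]
side top 59.55430926684028
bed 13.551085111798741
wall 1.0585243168475187 [(1, np.float64(37.10055795629165)), (-1, np.float64(39.3626967603976))]
top slug ((-219.7482452392578, 18.87761116027832), (340.53106689453125, 32.927730560302734), 1.2361012697219849)
top slug ((-218.60105895996094, -23.605703353881836), (46.786827087402344, 340.4821472167969), 89.84833526611328)
scene top 59.40671288969416
bed 327.9981448693214
wall 4.544775022022806 [(1, np.float64(37.11939587076473)), (-1, np.float64(38.62044388709289))]
top slug ((-222.12387084960938, 19.167137145996094), (340.4441833496094, 32.423397064208984), 1.7910655736923218)
top slug ((-218.8569793701172, -24.06937599182129), (47.48893737792969, 342.3482360839844), 89.99896240234375)
```

View pics/l1.png

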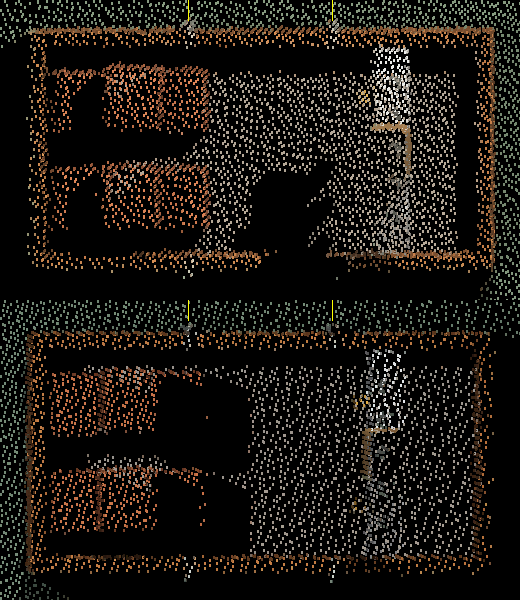

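```bash

python3 -m creep '[{"xyz":[0,0,-0.015],"rot":[0,0,0],"fingers":0.01},{"xyz":[0,0,-0.03],"rot":[0,0,0],"fingers":0.01},{"xyz":[0,0,-0.042],"rot":[0,0,0],"fingers":0.01},{"xyz":[0,0,-0.05],"rot":[0,0,0],"fingers":0.01},{"xyz":[0,0,-0.05],"rot":[0,0,0],"fingers":0.01},{"xyz":[0,0,-0.05],"rot":[0,0,0],"fingers":0.01}]'
python3 -m creep '[{"xyz":[0,0,-0.001],"rot":[0,0,0],"fingers":0.01},{"xyz":[0,0,-0.002],"rot":[0,0,0],"fingers":0.01},{"xyz":[0,0,-0.002],"rot":[0,0,0],"fingers":0.01}]'
python3 -m creep '[{"xyz":[0,0,-0.001],"rot":[0,0,0],"fingers":0.01},{"xyz":[0,0,-0.002],"rot":[0,0,0],"fingers":0.01},{"xyz":[0,0,-0.002],"rot":[0,0,0],"fingers":0.01}]'
```

```text
t: 6.25
eef_pos: [0.4843, 0.0119, 0.1023]
tcp_rot: [0.753, 0.658, 0.0, 0.0]
force: [1.0, -1.0, -1.2]
width: 0.0184
gripper_force: 60.2
t: 6.5
eef_pos: [0.4845, 0.0116, 0.1006]
tcp_rot: [0.753, 0.658, 0.001, 0.0]
force: [-0.2, 0.4, -1.1]
width: 0.0182
gripper_force: 60.2
t: 6.75
eef_pos: [0.4838, 0.0116, 0.0978]
tcp_rot: [0.753, 0.658, -0.0, -0.0]
force: [0.3, -0.3, -1.7]
width: 0.0184
gripper_force: 60.2
```

```bash

python3 -m creep '[{"xyz":[0,0,-0.003],"rot":[0,0,0],"fingers":0.01},{"xyz":[0,0,-0.006],"rot":[0,0,0],"fingers":0.01},{"xyz":[0,0,-0.008],"rot":[0,0,0],"fingers":0.01},{"xyz":[0,0,-0.008],"rot":[0,0,0],"fingers":0.01}]'
python3 -m creep '[{"xyz":[0,0,-0.001],"rot":[0,0,0],"fingers":0.01},{"xyz":[0,0,-0.001],"rot":[0,0,0],"fingers":0.01}]'
python3 -m creep '[{"xyz":[0,0,-0.001],"rot":[0,0,0],"fingers":0.01},{"xyz":[0,0,-0.001],"rot":[0,0,0],"fingers":0.01}]'
```

```text
t: 7.08
eef_pos: [0.4832, 0.0117, 0.0891]
tcp_rot: [0.753, 0.658, -0.001, -0.001]
force: [-0.4, 1.0, -1.2]
width: 0.0185
gripper_force: 60.2
t: 7.25
eef_pos: [0.4838, 0.0116, 0.0886]
tcp_rot: [0.753, 0.658, -0.0, -0.0]
force: [0.5, 0.3, -1.0]
width: 0.0184
gripper_force: 60.2
t: 7.42
eef_pos: [0.4839, 0.0116, 0.0878]
tcp_rot: [0.753, 0.658, -0.0, -0.0]
force: [0.1, -0.3, -1.9]
width: 0.0181
gripper_force: 60.2
```

```bash
for i in 1; do
python3 -m creep '[{"xyz":[0,0,-0.001],"rot":[0,0,0],"fingers":0.01},{"xyz":[0,0,-0.001],"rot":[0,0,0],"fingers":0.01}]'
python3 -m creep '[{"xyz":[0,0,-0.001],"rot":[0,0,0],"fingers":0.01},{"xyz":[0,0,-0.001],"rot":[0,0,0],"fingers":0.01}]'
done
```

```text
t: 7.58
eef_pos: [0.4838, 0.0116, 0.0868]
tcp_rot: [0.753, 0.658, -0.0, -0.0]
force: [0.4, 0.7, -2.1]
width: 0.0186
gripper_force: 60.2
t: 7.75
eef_pos: [0.4838, 0.0116, 0.0857]
tcp_rot: [0.753, 0.658, -0.0, -0.0]
force: [-0.5, -0.6, -1.6]
width: 0.0185
gripper_force: 60.2
```

```bash

python3 -m creep '[{"xyz":[0,0,-0.001],"rot":[0,0,0],"fingers":0.01},{"xyz":[0,0,-0.001],"rot":[0,0,0],"fingers":0.01}]'
```

```text
t: 7.92
eef_pos: [0.4838, 0.0116, 0.0847]
tcp_rot: [0.753, 0.658, -0.0, -0.0]
force: [-0.3, 0.7, -1.6]
width: 0.0188
gripper_force: 60.2
```

```bash

python3 -m creep '[{"xyz":[0,0,-0.001],"rot":[0,0,0],"fingers":0.01},{"xyz":[0,0,-0.001],"rot":[0,0,0],"fingers":0.01}]'
python3 -m creep '[{"xyz":[0,0,-0.0007],"rot":[0,0,0],"fingers":0.01},{"xyz":[0,0,-0.0007],"rot":[0,0,0],"fingers":0.01}]'
```

```text
t: 8.08
eef_pos: [0.4838, 0.0116, 0.0837]
tcp_rot: [0.753, 0.658, -0.0, -0.0]
force: [-0.8, 0.2, -0.7]
width: 0.0183
gripper_force: 60.2
t: 8.25
eef_pos: [0.4838, 0.0116, 0.083]
tcp_rot: [0.753, 0.658, -0.0, -0.0]
force: [0.7, 0.9, -0.7]
width: 0.0184
gripper_force: 60.2
```

```bash

python3 -m creep '[{"xyz":[0,0,-0.0007],"rot":[0,0,0],"fingers":0.01},{"xyz":[0,0,-0.0007],"rot":[0,0,0],"fingers":0.01}]'
```

```text
t: 8.42
eef_pos: [0.4839, 0.0116, 0.0824]
tcp_rot: [0.753, 0.658, -0.0, -0.0]
force: [0.4, -0.2, -1.1]
width: 0.0183
gripper_force: 60.2
```

```bash

python3 -m creep '[{"xyz":[0,0,-0.0007],"rot":[0,0,0],"fingers":0.01},{"xyz":[0,0,-0.0007],"rot":[0,0,0],"fingers":0.01}]'
```

```text
t: 8.58
eef_pos: [0.4838, 0.0116, 0.0817]
tcp_rot: [0.753, 0.658, -0.0, -0.0]
force: [-0.6, 1.0, -0.2]
width: 0.0185
gripper_force: 60.2
```

```bash

python3 -m creep '[{"xyz":[0,0,-0.0007],"rot":[0,0,0],"fingers":0.01},{"xyz":[0,0,-0.0007],"rot":[0,0,0],"fingers":0.01}]'
```

```text
t: 8.75
eef_pos: [0.4838, 0.0116, 0.081]
tcp_rot: [0.753, 0.658, -0.0, -0.0]
force: [0.9, -0.0, -1.9]
width: 0.0184
gripper_force: 60.2
```

```bash

python3 -m creep '[{"xyz":[0,0,-0.0007],"rot":[0,0,0],"fingers":0.01},{"xyz":[0,0,-0.0007],"rot":[0,0,0],"fingers":0.01}]'
```

```text
t: 8.92
eef_pos: [0.4841, 0.0116, 0.0807]
tcp_rot: [0.753, 0.658, 0.0, 0.0]
force: [0.6, -0.2, 1.2]
width: 0.0185
gripper_force: 60.5
```

```bash

python3 -m creep '[{"xyz":[0,0,0.01],"rot":[0,0,0],"fingers":0.01},{"xyz":[0,0,0.035],"rot":[0,0,0],"fingers":0.01},{"xyz":[0.01,-0.0013,0.06],"rot":[0,0,0],"fingers":0.01},{"xyz":[0.04,-0.0053,0.07],"rot":[0,0,0],"fingers":0.01},{"xyz":[0.075,-0.01,0.07],"rot":[0,0,0],"fingers":0.01},{"xyz":[0.11,-0.0147,0.07],"rot":[0,0,0],"fingers":0.01},{"xyz":[0.14,-0.0187,0.07],"rot":[0,0,0],"fingers":0.01},{"xyz":[0.1536,-0.0206,0.07],"rot":[0,0,0],"fingers":0.01}]'
python3 -m creep '[{"xyz":[0,0,0],"rot":[0,0,0],"fingers":0.01},{"xyz":[0,0,0],"rot":[0,0,0],"fingers":0.01},{"xyz":[0,0,0],"rot":[0,0,0],"fingers":0.01}]'
python3 look.py l2
python3 - <<'E'
from h import *
for n in("side","scene"):
    d=np.load(n+".npz");P,Z=d["P2"],d["Z"]
    for sg in(1,-1):
        m=(Z>55)&(Z<63)&(P[...,1]*sg>0)&(abs(P[...,1])<48)&(P[...,0]<-30)&(P[...,0]>-100);r=cv2.minAreaRect(P[m].astype(np.float32));print(n,"top slug",np.round(r[0],1),np.round(r[1],1),round(r[2],1))
    m=(Z>95)&(Z<110)&(abs(P[...,1])<60)&(abs(P[...,0]+95)<30);print("bar?",np.percentile(P[m],[2,98],axis=0).round(1),np.median(Z[m]))
E
```

```text
t: 9.58
eef_pos: [0.6419, -0.0097, 0.1516]
tcp_rot: [0.753, 0.658, 0.002, 0.002]
force: [0.5, -0.1, -0.1]
width: 0.0187
gripper_force: 60.2
t: 9.83
eef_pos: [0.636, -0.0087, 0.15]
tcp_rot: [0.753, 0.658, -0.001, -0.001]
force: [-0.7, 0.4, -1.8]
width: 0.0183
gripper_force: 60.2
tcp [ 0.636  -0.0087  0.15  ] tray xy mm [-93.5   4.3] yaw -7.68 F [-0.7  0.4 -1.8]
side top slug [-65.1  23.5] [33.5 31. ] 89.3
side top slug [-65.  -27.5] [31.8 33. ] 5.4
bar? [[-95.1 -37.3]
 [-87.9  35.7]] 101.63033636779292
scene top slug [-68.   24.4] [31.8 29.3] 89.3
scene top slug [-66.1 -25.5] [28.2 31.7] 5.5
bar? [[-97.7 -35.5]
 [-91.4  36.7]] 100.38246798683102
```

```bash

python3 -m creep '[{"xyz":[0,0,-0.015],"rot":[0,0,0],"fingers":0.01},{"xyz":[0,0,-0.03],"rot":[0,0,0],"fingers":0.01},{"xyz":[0,0,-0.038],"rot":[0,0,0],"fingers":0.01},{"xyz":[0,0,-0.041],"rot":[0,0,0],"fingers":0.01},{"xyz":[0,0,-0.041],"rot":[0,0,0],"fingers":0.01},{"xyz":[0,0,-0.041],"rot":[0,0,0],"fingers":0.01}]'
python3 -m creep '[{"xyz":[-0.002,0.0003,0],"rot":[0,0,0],"fingers":0.01},{"xyz":[-0.005,0.0007,0],"rot":[0,0,0],"fingers":0.01},{"xyz":[-0.009,0.0012,0],"rot":[0,0,0],"fingers":0.01},{"xyz":[-0.013,0.0017,0],"rot":[0,0,0],"fingers":0.01},{"xyz":[-0.017,0.0023,0],"rot":[0,0,0],"fingers":0.01},{"xyz":[-0.021,0.0028,0],"rot":[0,0,0],"fingers":0.01},{"xyz":[-0.025,0.0034,0],"rot":[0,0,0],"fingers":0.01},{"xyz":[-0.029,0.0039,0],"rot":[0,0,0],"fingers":0.01}]'
python3 -m creep '[{"xyz":[-0.004,0.0005,0],"rot":[0,0,0],"fingers":0.01},{"xyz":[-0.008,0.0011,0],"rot":[0,0,0],"fingers":0.01},{"xyz":[-0.012,0.0016,0],"rot":[0,0,0],"fingers":0.01},{"xyz":[-0.015,0.002,0],"rot":[0,0,0],"fingers":0.01}]'
python3 look.py l3
```

```text
t: 10.43
eef_pos: [0.6375, -0.0089, 0.1098]
tcp_rot: [0.753, 0.658, 0.0, 0.0]
force: [1.0, -0.4, -1.0]
width: 0.0185
gripper_force: 60.2
t: 11.1
eef_pos: [0.6092, -0.0051, 0.1101]
tcp_rot: [0.753, 0.658, 0.001, 0.001]
force: [2.6, 0.1, -0.2]
width: 0.0182
gripper_force: 60.4
t: 11.43
eef_pos: [0.5931, -0.003, 0.1095]
tcp_rot: [0.753, 0.658, 0.0, 0.0]
force: [1.9, 0.3, 0.3]
width: 0.0183
gripper_force: 60.4
tcp [ 0.5931 -0.003   0.1095] tray xy mm [-50.1   4.4] yaw -7.68 F [1.9 0.3 0.3]
```

View pics/l3.png

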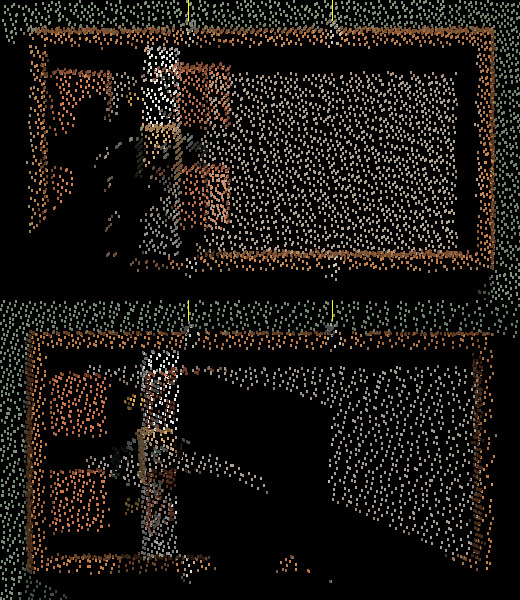

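Tops (columns 178-230) have slid on top of the second row, and the first row is untouched. I'll keep going until they drop.

```bash

python3 -m creep '[{"xyz":[-0.003,0.0004,0],"rot":[0,0,0],"fingers":0.01},{"xyz":[-0.006,0.0008,0],"rot":[0,0,0],"fingers":0.01},{"xyz":[-0.01,0.0013,0],"rot":[0,0,0],"fingers":0.01},{"xyz":[-0.014,0.0019,0],"rot":[0,0,0],"fingers":0.01},{"xyz":[-0.018,0.0024,0],"rot":[0,0,0],"fingers":0.01},{"xyz":[-0.022,0.0029,0],"rot":[0,0,0],"fingers":0.01},{"xyz":[-0.026,0.0035,0],"rot":[0,0,0],"fingers":0.01},{"xyz":[-0.028,0.0037,0],"rot":[0,0,0],"fingers":0.01}]'
python3 look.py l4
python3 - <<'E'
from h import *
# raise check: list copper blobs by height bands
for n in("side","scene"):
    d=np.load(n+".npz");P,Z=d["P2"],d["Z"];h=cv2.cvtColor(d["pix"],cv2.COLOR_BGR2HSV)
    for x in range(-110,80,6):
        o=[]
        for sg in(-1,1):
            m=(abs(P[...,0]-x)<3)&(abs(P[...,1]-sg*25)<13)&(Z<75);o.append((int(m.sum()),round(float(np.median(Z[m])),0) if m.sum() else None))
        print(n,x,o)
E
```

```text
t: 12.2
eef_pos: [0.564, 0.0008, 0.1089]
tcp_rot: [0.753, 0.658, -0.001, -0.001]
force: [0.2, -0.1, -1.6]
width: 0.0183
gripper_force: 60.2
tcp [0.564  0.0008 0.1089] tray xy mm [-20.7   4.4] yaw -7.67 F [ 0.2 -0.1 -1.6]
side -110 [(41, 36.0), (32, 36.0)]
side -104 [(16, 34.0), (12, 36.0)]
side -98 [(24, 36.0), (23, 36.0)]
side -92 [(22, 36.0), (20, 36.0)]
side -86 [(23, 36.0), (22, 37.0)]
side -80 [(30, 35.0), (22, 36.0)]
side -74 [(74, 22.0), (43, 27.0)]
side -68 [(9, 12.0), (0, None)]
side -62 [(4, 13.0), (0, None)]
side -56 [(4, 34.0), (0, None)]
side -50 [(11, 35.0), (0, None)]
side -44 [(9, 36.0), (0, None)]
side -38 [(10, 35.0), (1, 33.0)]
side -32 [(14, 36.0), (6, 36.0)]
side -26 [(42, 24.0), (43, 22.0)]
side -20 [(38, 51.0), (42, 53.0)]
side -14 [(26, 43.0), (24, 46.0)]
side -8 [(23, 42.0), (25, 41.0)]
side -2 [(27, 41.0), (23, 42.0)]
side 4 [(42, 40.0), (30, 41.0)]
side 10 [(71, 22.0), (80, 24.0)]
side 16 [(27, 12.0), (22, 12.0)]
side 22 [(22, 12.0), (21, 12.0)]
side 28 [(27, 11.0), (24, 12.0)]
side 34 [(30, 11.0), (23, 12.0)]
side 40 [(22, 12.0), (23, 12.0)]
side 46 [(25, 
[... 561 characters left out ...]
0)]
scene -44 [(20, 35.0), (22, 36.0)]
scene -38 [(24, 35.0), (19, 36.0)]
scene -32 [(20, 36.0), (16, 35.0)]
scene -26 [(37, 56.0), (26, 55.0)]
scene -20 [(21, 52.0), (22, 51.0)]
scene -14 [(66, 31.0), (63, 29.0)]
scene -8 [(10, 41.0), (13, 41.0)]
scene -2 [(17, 41.0), (10, 41.0)]
scene 4 [(5, 41.0), (4, 42.0)]
scene 10 [(0, None), (0, None)]
scene 16 [(1, 12.0), (1, 11.0)]
scene 22 [(3, 11.0), (4, 11.0)]
scene 28 [(4, 11.0), (5, 11.0)]
scene 34 [(6, 11.0), (2, 13.0)]
scene 40 [(8, 11.0), (0, None)]
scene 46 [(8, 12.0), (0, None)]
scene 52 [(10, 11.0), (0, None)]
scene 58 [(9, 12.0), (0, None)]
scene 64 [(9, 11.0), (1, 13.0)]
scene 70 [(16, 12.0), (5, 12.0)]
scene 76 [(14, 12.0), (12, 11.0)]
```

Both upper slugs have dropped off. They're standing at x ≈ -14..10, about 30 mm tall, so they rolled on end. Next is a high, slow push, which should either lay them flat or open a gap behind them.

```bash

python3 -m creep '[{"xyz":[-0.002,0.0003,0],"rot":[0,0,0],"fingers":0.01},{"xyz":[-0.005,0.0007,0],"rot":[0,0,0],"fingers":0.01},{"xyz":[-0.008,0.0011,0],"rot":[0,0,0],"fingers":0.01},{"xyz":[-0.011,0.0015,0],"rot":[0,0,0],"fingers":0.01},{"xyz":[-0.014,0.0019,0],"rot":[0,0,0],"fingers":0.01},{"xyz":[-0.017,0.0023,0],"rot":[0,0,0],"fingers":0.01},{"xyz":[-0.02,0.0027,0],"rot":[0,0,0],"fingers":0.01},{"xyz":[-0.022,0.003,0],"rot":[0,0,0],"fingers":0.01}]'
python3 look.py l5
python3 - <<'E'
from h import *
for n in("side","scene"):
    d=np.load(n+".npz");P,Z=d["P2"],d["Z"]
    for x in range(-40,56,4):
        o=[]
        for sg in(-1,1):
            m=(abs(P[...,0]-x)<2)&(abs(P[...,1]-sg*25)<13)&(Z<75);o.append((int(m.sum()),round(float(np.median(Z[m])),0) if m.sum() else None))
        print(n,x,o)
E
```

```text
t: 12.97
eef_pos: [0.5449, 0.0035, 0.1106]
tcp_rot: [0.753, 0.658, 0.001, 0.001]
force: [3.8, -0.3, 4.2]
width: 0.0182
gripper_force: 61.0
tcp [0.5449 0.0035 0.1106] tray xy mm [-1.5  4.3] yaw -7.68 F [ 3.8 -0.3  4.2]
side -40 [(11, 36.0), (1, 38.0)]
side -36 [(8, 37.0), (0, None)]
side -32 [(7, 35.0), (0, None)]
side -28 [(48, 21.0), (2, 12.0)]
side -24 [(12, 12.0), (6, 13.0)]
side -20 [(5, 10.0), (3, 12.0)]
side -16 [(2, 12.0), (0, None)]
side -12 [(0, None), (3, 42.0)]
side -8 [(2, 39.0), (7, 41.0)]
side -4 [(12, 44.0), (14, 50.0)]
side 0 [(51, 51.0), (47, 51.0)]
side 4 [(19, 42.0), (22, 42.0)]
side 8 [(16, 42.0), (63, 30.0)]
side 12 [(18, 41.0), (26, 13.0)]
side 16 [(80, 26.0), (17, 12.0)]
side 20 [(19, 12.0), (16, 12.0)]
side 24 [(18, 11.0), (16, 12.0)]
side 28 [(18, 11.0), (14, 11.0)]
side 32 [(15, 11.0), (17, 11.0)]
side 36 [(17, 12.0), (16, 11.0)]
side 40 [(17, 12.0), (13, 12.0)]
side 44 [(15, 12.0), (19, 12.0)]
side 48 [(21, 11.0), (14, 12.0)]
side 52 [(18, 11.0), (15, 12.0)]
scene -40 [(13, 35.0), (13, 35.0)]
scene -36 [(16, 35.0), (16, 36.0)]
scene -32 [(12, 36.0), (12, 35.0)]
scene -28 [(7, 35.0), (5, 34.0)]
scene -24 [(0, None), (0, None)]
scene -20 [(2, 10.0), (1, 11.0)]
scene -16 [(2, 12.0), (33, 33.0)]
scene -12 [(3, 12.0), (49, 30.0)]
scene -8 [(97, 29.0), (22, 42.0)]
scene -4 [(49, 52.0), (48, 52.0)]
scene 0 [(15, 48.0), (10, 43.0)]
scene 4 [(6, 40.0), (8, 41.0)]
scene 8 [(8, 41.0), (3, 42.0)]
scene 12 [(7, 42.0), (0, None)]
scene 16 [(1, 40.0), (0, None)]
scene 20 [(0, None), (3, 12.0)]
scene 24 [(1, 11.0), (1, 12.0)]
scene 28 [(1, 11.0), (2, 11.0)]
scene 32 [(2, 11.0), (0, None)]
scene 36 [(1, 12.0), (1, 12.0)]
scene 40 [(3, 11.0), (4, 12.0)]
scene 44 [(6, 12.0), (8, 12.0)]
scene 48 [(7, 11.0), (6, 12.0)]
scene 52 [(10, 11.0), (7, 11.0)]
```

View pics/l5.png

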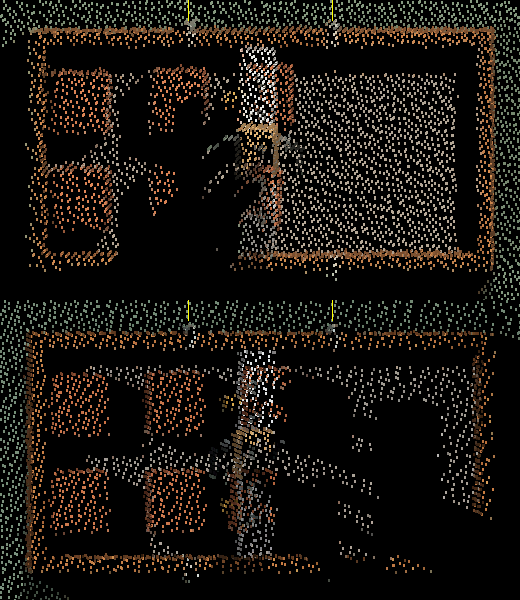

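The two slugs slid apart unevenly: backs at x ≈ -15 for the +y one and -8 for the -y one. The tines now rest lightly on the +y one. I'll lift, go back to the gap behind them and take a lower bite.

```bash

python3 -m creep '[{"xyz":[0,0,0.006],"rot":[0,0,0],"fingers":0.01},{"xyz":[0,0,0.012],"rot":[0,0,0],"fingers":0.01},{"xyz":[0.008,-0.001,0.014],"rot":[0,0,0],"fingers":0.01},{"xyz":[0.016,-0.0021,0.014],"rot":[0,0,0],"fingers":0.01},{"xyz":[0.0211,-0.0028,0.014],"rot":[0,0,0],"fingers":0.01},{"xyz":[0.0211,-0.0028,0.012],"rot":[0,0,0],"fingers":0.01},{"xyz":[0.0211,-0.0028,0.012],"rot":[0,0,0],"fingers":0.01}]'
python3 look.py l6
python3 - <<'E'
from h import *
for n in("side","scene"):
    d=np.load(n+".npz");P,Z=d["P2"],d["Z"]
    for sg in(-1,1):
        for lo,hi in((34,38),(39,44)):
            m=(P[...,0]>-70)&(P[...,0]<40)&(abs(P[...,1]-sg*25)<13)&(Z<hi)&(Z>lo);q=P[m]
            if len(q)>5:print(n,sg,(lo,hi),len(q),np.percentile(q[:,0],[3,97]).round(1))
    m=(Z>50)&(Z<64)&(abs(P[...,1])<45)&(abs(P[...,0]+20)<15);print("tines",np.percentile(P[m],[2,50,98],axis=0).round(1).tolist())
E
```

```text
t: 13.65
eef_pos: [0.5642, 0.0008, 0.1204]
tcp_rot: [0.753, 0.658, -0.001, -0.001]
force: [0.3, -0.2, -1.3]
width: 0.0181
gripper_force: 60.2
tcp [0.5642 0.0008 0.1204] tray xy mm [-21.    4.4] yaw -7.68 F [ 0.3 -0.2 -1.3]
side -1 (34, 38) 69 [-54.1  15.9]
side -1 (39, 44) 94 [-6.7 16.1]
side 1 (34, 38) 35 [-42.4   9.6]
side 1 (39, 44) 87 [-12.6   9.6]
tines [[-23.3, -36.6], [-18.2, -1.5], [-15.9, 35.8]]
scene -1 (34, 38) 104 [-54.7  -7.7]
scene -1 (39, 44) 50 [-7.9 13.7]
scene 1 (34, 38) 96 [-57.  -13.8]
scene 1 (39, 44) 44 [-15.1   6.6]
tines [[-25.2, -34.3], [-22.7, 2.1], [-18.3, 38.3]]
```

```bash

python3 -m creep '[{"xyz":[-0.001,0.0001,-0.006],"rot":[0,0,0],"fingers":0.01},{"xyz":[-0.001,0.0001,-0.011],"rot":[0,0,0],"fingers":0.01},{"xyz":[-0.001,0.0001,-0.014],"rot":[0,0,0],"fingers":0.01},{"xyz":[-0.001,0.0001,-0.014],"rot":[0,0,0],"fingers":0.01}]'
python3 -m creep '[{"xyz":[-0.002,0.0003,0],"rot":[0,0,0],"fingers":0.01},{"xyz":[-0.004,0.0005,0],"rot":[0,0,0],"fingers":0.01},{"xyz":[-0.006,0.0008,0],"rot":[0,0,0],"fingers":0.01},{"xyz":[-0.006,0.0008,-0.002],"rot":[0,0,0],"fingers":0.01},{"xyz":[-0.006,0.0008,-0.004],"rot":[0,0,0],"fingers":0.01},{"xyz":[-0.006,0.0008,-0.004],"rot":[0,0,0],"fingers":0.01}]'
```

```text
t: 14.08
eef_pos: [0.5623, 0.001, 0.1059]
tcp_rot: [0.753, 0.658, -0.001, -0.001]
force: [0.2, -0.3, -1.6]
width: 0.0183
gripper_force: 60.2
t: 14.58
eef_pos: [0.5579, 0.0017, 0.1034]
tcp_rot: [0.753, 0.658, 0.0, 0.0]
force: [1.7, -0.5, -0.4]
width: 0.0183
gripper_force: 60.3
```

```bash

python3 -m creep '[{"xyz":[-0.002,0.0003,-0.004],"rot":[0,0,0],"fingers":0.01},{"xyz":[-0.002,0.0003,-0.008],"rot":[0,0,0],"fingers":0.01},{"xyz":[-0.002,0.0003,-0.012],"rot":[0,0,0],"fingers":0.01},{"xyz":[-0.002,0.0003,-0.016],"rot":[0,0,0],"fingers":0.01},{"xyz":[-0.002,0.0003,-0.019],"rot":[0,0,0],"fingers":0.01},{"xyz":[-0.002,0.0003,-0.021],"rot":[0,0,0],"fingers":0.01},{"xyz":[-0.002,0.0003,-0.021],"rot":[0,0,0],"fingers":0.01},{"xyz":[-0.002,0.0003,-0.021],"rot":[0,0,0],"fingers":0.01}]'
python3 -m creep '[{"xyz":[0,0,-0.0005],"rot":[0,0,0],"fingers":0.01},{"xyz":[0,0,-0.001],"rot":[0,0,0],"fingers":0.01},{"xyz":[0,0,-0.001],"rot":[0,0,0],"fingers":0.01}]'
```

```text
t: 15.25
eef_pos: [0.5549, 0.0021, 0.0818]
tcp_rot: [0.753, 0.658, -0.001, -0.001]
force: [2.4, -1.1, -2.5]
width: 0.0186
gripper_force: 60.1
t: 15.5
eef_pos: [0.5551, 0.0021, 0.0812]
tcp_rot: [0.753, 0.658, -0.0, -0.0]
force: [1.3, -0.1, -2.4]
width: 0.0183
gripper_force: 60.2
```

```bash

python3 -m creep '[{"xyz":[0,0,-0.0005],"rot":[0,0,0],"fingers":0.01},{"xyz":[0,0,-0.0005],"rot":[0,0,0],"fingers":0.01}]'
python3 -m creep '[{"xyz":[0,0,-0.0004],"rot":[0,0,0],"fingers":0.01},{"xyz":[0,0,-0.0004],"rot":[0,0,0],"fingers":0.01}]'
```

```text
t: 15.67
eef_pos: [0.5552, 0.0021, 0.0808]
tcp_rot: [0.753, 0.658, -0.0, -0.0]
force: [0.7, -0.3, -1.5]
width: 0.0183
gripper_force: 60.3
t: 15.83
eef_pos: [0.5554, 0.002, 0.0808]
tcp_rot: [0.753, 0.658, -0.0, -0.0]
force: [-0.3, -0.1, 1.6]
width: 0.0185
gripper_force: 60.6
```

```bash

python3 -m creep '[{"xyz":[-0.001,0.0001,0],"rot":[0,0,0],"fingers":0.01},{"xyz":[-0.003,0.0004,0],"rot":[0,0,0],"fingers":0.01},{"xyz":[-0.006,0.0008,0],"rot":[0,0,0],"fingers":0.01},{"xyz":[-0.009,0.0012,0],"rot":[0,0,0],"fingers":0.01},{"xyz":[-0.012,0.0016,0],"rot":[0,0,0],"fingers":0.01},{"xyz":[-0.015,0.002,0],"rot":[0,0,0],"fingers":0.01}]'
```

```text
t: 16.33
eef_pos: [0.541, 0.004, 0.0808]
tcp_rot: [0.753, 0.658, 0.001, 0.001]
force: [1.8, -0.5, 1.1]
width: 0.0185
gripper_force: 60.4
```

Force is steady and light, so I'll continue the stroke.

```bash

python3 -m creep '[{"xyz":[-0.003,0.0004,0],"rot":[0,0,0],"fingers":0.01},{"xyz":[-0.0065,0.0009,0],"rot":[0,0,0],"fingers":0.01},{"xyz":[-0.01,0.0013,0],"rot":[0,0,0],"fingers":0.01},{"xyz":[-0.0135,0.0018,0],"rot":[0,0,0],"fingers":0.01},{"xyz":[-0.017,0.0023,0],"rot":[0,0,0],"fingers":0.01},{"xyz":[-0.0205,0.0027,0],"rot":[0,0,0],"fingers":0.01},{"xyz":[-0.024,0.0032,0],"rot":[0,0,0],"fingers":0.01}]'
python3 -m creep '[{"xyz":[-0.0035,0.0005,0],"rot":[0,0,0],"fingers":0.01},{"xyz":[-0.007,0.0009,0],"rot":[0,0,0],"fingers":0.01},{"xyz":[-0.0105,0.0014,0],"rot":[0,0,0],"fingers":0.01},{"xyz":[-0.014,0.0019,0],"rot":[0,0,0],"fingers":0.01},{"xyz":[-0.0175,0.0023,0],"rot":[0,0,0],"fingers":0.01},{"xyz":[-0.021,0.0028,0],"rot":[0,0,0],"fingers":0.01},{"xyz":[-0.0235,0.0031,0],"rot":[0,0,0],"fingers":0.01},{"xyz":[-0.0245,0.0033,0],"rot":[0,0,0],"fingers":0.01}]'
python3 look.py l7
python3 - <<'E'
from h import *
for n in("side","scene"):
    d=np.load(n+".npz");P,Z=d["P2"],d["Z"]
    for sg in(-1,1):
        for x0,x1,lo,hi in((-106,-66,30,38),(-66,-20,30,38),(20,100,30,46)):
            m=(P[...,0]>x0)&(P[...,0]<x1)&(abs(P[...,1]-sg*25)<13)&(Z<hi)&(Z>lo);q=P[m]
            if len(q)>5:print(n,sg,x0,len(q),np.percentile(q[:,0],[3,97]).round(1),np.median(Z[m]).round(1))
E
```

```text
t: 16.92
eef_pos: [0.5167, 0.0072, 0.0808]
tcp_rot: [0.753, 0.658, 0.0, 0.0]
force: [3.1, -0.2, 1.4]
width: 0.0187
gripper_force: 60.5
t: 17.58
eef_pos: [0.492, 0.0105, 0.0807]
tcp_rot: [0.753, 0.658, 0.0, 0.0]
force: [3.2, 0.1, 3.0]
width: 0.0181
gripper_force: 60.7
tcp [0.492  0.0105 0.0807] tray xy mm [51.8  4.4] yaw -7.67 F [3.2 0.1 3. ]
side -1 -106 116 [-103.9  -75.1] 35.3
side -1 -66 125 [-55.  -26.5] 35.5
side -1 20 126 [57.9 79.8] 41.2
side 1 -106 103 [-103.1  -75.6] 35.3
side 1 -66 115 [-54.2 -26.2] 35.5
side 1 20 116 [57.9 79.8] 41.2
scene -1 -106 116 [-103.8  -77.9] 35.1
scene -1 -66 117 [-57.1 -29.2] 35.3
scene -1 20 24 [44.6 56.7] 34.9
scene 1 -106 109 [-104.7  -77. ] 35.1
scene 1 -66 108 [-57.3 -29.1] 35.1
scene 1 20 21 [46.4 56.6] 33.9
```

View pics/l7.png

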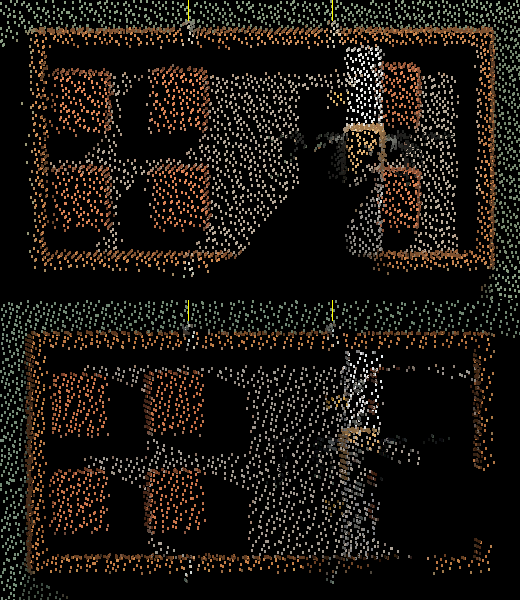

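Two slugs now sit at x 57..80 in the +x third, and rows 1 and 2 haven't moved (columns 50-110 and 148-210). Next I'll rake the second row from the gap behind it into the middle third.

```bash

python3 -m creep '[{"xyz":[0.002,-0.0003,0.001],"rot":[0,0,0],"fingers":0.01},{"xyz":[0.005,-0.0007,0.02],"rot":[0,0,0],"fingers":0.01},{"xyz":[0.015,-0.002,0.045],"rot":[0,0,0],"fingers":0.01},{"xyz":[0.045,-0.006,0.05],"rot":[0,0,0],"fingers":0.01},{"xyz":[0.08,-0.0107,0.05],"rot":[0,0,0],"fingers":0.01},{"xyz":[0.105,-0.0141,0.05],"rot":[0,0,0],"fingers":0.01},{"xyz":[0.1164,-0.0156,0.05],"rot":[0,0,0],"fingers":0.01},{"xyz":[0.1164,-0.0156,0.05],"rot":[0,0,0],"fingers":0.01}]'
python3 -m creep '[{"xyz":[0,0,-0.005],"rot":[0,0,0],"fingers":0.01},{"xyz":[0,0,-0.012],"rot":[0,0,0],"fingers":0.01},{"xyz":[0,0,-0.02],"rot":[0,0,0],"fingers":0.01},{"xyz":[0,0,-0.02],"rot":[0,0,0],"fingers":0.01},{"xyz":[0,0,-0.02],"rot":[0,0,0],"fingers":0.01}]'
python3 look.py l8
python3 - <<'E'
from h import *
for n in("side","scene"):
    d=np.load(n+".npz");P,Z=d["P2"],d["Z"]
    for lo,hi in((42,60),(66,76)):
        m=(Z>lo)&(Z<hi)&(abs(P[...,1])<60)&(abs(P[...,0]+65)<18);print(n,lo,m.sum(),np.percentile(P[m],[2,50,98],axis=0).round(1).tolist())
E
```

```text
t: 18.35
eef_pos: [0.6077, -0.0052, 0.1282]
tcp_rot: [0.753, 0.658, -0.002, -0.002]
force: [0.1, -0.2, -1.4]
width: 0.0184
gripper_force: 60.2
t: 18.77
eef_pos: [0.6062, -0.0048, 0.1089]
tcp_rot: [0.753, 0.658, -0.001, -0.001]
force: [-0.1, 0.4, -0.2]
width: 0.0184
gripper_force: 60.2
tcp [ 0.6062 -0.0048  0.1089] tray xy mm [-63.4   4.4] yaw -7.67 F [-0.1  0.4 -0.2]
side 42 86 [[-65.3, -37.2], [-60.5, -2.4], [-58.0, 34.4]]
side 66 15 [[-72.0, -50.9], [-55.1, -26.6], [-54.1, 34.5]]
scene 42 94 [[-68.8, -35.8], [-66.7, 0.0], [-63.7, 38.1]]
scene 66 18 [[-73.1, -35.0], [-69.0, 1.7], [-65.5, 51.4]]
```

```bash

python3 -m creep '[{"xyz":[0.002,-0.0003,0],"rot":[0,0,0],"fingers":0.01},{"xyz":[0.002,-0.0003,-0.004],"rot":[0,0,0],"fingers":0.01},{"xyz":[0.002,-0.0003,-0.01],"rot":[0,0,0],"fingers":0.01},{"xyz":[0.002,-0.0003,-0.016],"rot":[0,0,0],"fingers":0.01},{"xyz":[0.002,-0.0003,-0.022],"rot":[0,0,0],"fingers":0.01},{"xyz":[0.002,-0.0003,-0.026],"rot":[0,0,0],"fingers":0.01},{"xyz":[0.002,-0.0003,-0.028],"rot":[0,0,0],"fingers":0.01},{"xyz":[0.002,-0.0003,-0.028],"rot":[0,0,0],"fingers":0.01}]'
python3 -m creep '[{"xyz":[0,0,0],"rot":[0,0,0],"fingers":0.01},{"xyz":[0,0,-0.0005],"rot":[0,0,0],"fingers":0.01},{"xyz":[0,0,-0.0005],"rot":[0,0,0],"fingers":0.01}]'
```

```text
t: 19.53
eef_pos: [0.6098, -0.0053, 0.0814]
tcp_rot: [0.753, 0.658, -0.001, -0.001]
force: [0.4, 0.1, -0.8]
width: 0.0181
gripper_force: 60.3
t: 19.78
eef_pos: [0.6108, -0.0054, 0.0823]
tcp_rot: [0.753, 0.658, 0.0, 0.0]
force: [-0.1, -0.0, -1.6]
width: 0.0185
gripper_force: 60.3
```

```bash

python3 -m creep '[{"xyz":[0,0,-0.0005],"rot":[0,0,0],"fingers":0.01},{"xyz":[0,0,-0.001],"rot":[0,0,0],"fingers":0.01},{"xyz":[0,0,-0.001],"rot":[0,0,0],"fingers":0.01}]'
python3 -m creep '[{"xyz":[0,0,-0.0005],"rot":[0,0,0],"fingers":0.01},{"xyz":[0,0,-0.0005],"rot":[0,0,0],"fingers":0.01}]'
```

```text
t: 20.03
eef_pos: [0.6105, -0.0054, 0.081]
tcp_rot: [0.753, 0.658, 0.0, 0.0]
force: [0.1, 0.4, -0.6]
width: 0.0183
gripper_force: 60.3
t: 20.2
eef_pos: [0.6107, -0.0054, 0.0808]
tcp_rot: [0.753, 0.658, 0.0, 0.0]
force: [-0.5, 0.2, 0.2]
width: 0.0183
gripper_force: 60.5
```

```bash

python3 -m creep '[{"xyz":[0,0,-0.0003],"rot":[0,0,0],"fingers":0.01},{"xyz":[0,0,-0.0003],"rot":[0,0,0],"fingers":0.01}]'
```

```text
t: 20.37
eef_pos: [0.6108, -0.0054, 0.0807]
tcp_rot: [0.753, 0.658, 0.0, 0.0]
force: [-1.0, -0.6, 1.9]
width: 0.0186
gripper_force: 60.7
```

```bash

python3 -m creep '[{"xyz":[-0.001,0.0001,0],"rot":[0,0,0],"fingers":0.01},{"xyz":[-0.003,0.0004,0],"rot":[0,0,0],"fingers":0.01},{"xyz":[-0.0055,0.0007,0],"rot":[0,0,0],"fingers":0.01},{"xyz":[-0.0085,0.0011,0],"rot":[0,0,0],"fingers":0.01},{"xyz":[-0.012,0.0016,0],"rot":[0,0,0],"fingers":0.01},{"xyz":[-0.0155,0.0021,0],"rot":[0,0,0],"fingers":0.01},{"xyz":[-0.019,0.0025,0],"rot":[0,0,0],"fingers":0.01},{"xyz":[-0.0225,0.003,0],"rot":[0,0,0],"fingers":0.01}]'
python3 -m creep '[{"xyz":[-0.0035,0.0005,0],"rot":[0,0,0],"fingers":0.01},{"xyz":[-0.007,0.0009,0],"rot":[0,0,0],"fingers":0.01},{"xyz":[-0.0105,0.0014,0],"rot":[0,0,0],"fingers":0.01},{"xyz":[-0.014,0.0019,0],"rot":[0,0,0],"fingers":0.01},{"xyz":[-0.0175,0.0023,0],"rot":[0,0,0],"fingers":0.01},{"xyz":[-0.021,0.0028,0],"rot":[0,0,0],"fingers":0.01},{"xyz":[-0.0235,0.0031,0],"rot":[0,0,0],"fingers":0.01},{"xyz":[-0.0245,0.0033,0],"rot":[0,0,0],"fingers":0.01}]'
python3 -m creep '[{"xyz":[0.001,-0.0001,0],"rot":[0,0,0],"fingers":0.01},{"xyz":[0.002,-0.0003,0.003],"rot":[0,0,0],"fingers":0.01},{"xyz":[0.004,-0.0005,0.02],"rot":[0,0,0],"fingers":0.01},{"xyz":[0.004,-0.0005,0.05],"rot":[0,0,0],"fingers":0.01},{"xyz":[0.004,-0.0005,0.085],"rot":[0,0,0],"fingers":0.01},{"xyz":[0.004,-0.0005,0.12],"rot":[0,0,0],"fingers":0.01}]'
python3 look.py l9
```

```text
t: 21.03
eef_pos: [0.5888, -0.0024, 0.0808]
tcp_rot: [0.753, 0.658, 0.001, 0.001]
force: [3.6, 0.1, 1.3]
width: 0.0186
gripper_force: 60.6
t: 21.7
eef_pos: [0.5638, 0.0009, 0.0807]
tcp_rot: [0.753, 0.658, 0.0, 0.001]
force: [4.7, -1.0, 4.1]
width: 0.0182
gripper_force: 61.0
t: 22.2
eef_pos: [0.5614, 0.001, 0.1971]
tcp_rot: [0.753, 0.658, -0.005, -0.005]
force: [0.8, -0.2, -1.4]
width: 0.0185
gripper_force: 60.2
tcp [0.5614 0.001  0.1971] tray xy mm [-18.2   4.6] yaw -7.67 F [ 0.8 -0.2 -1.4]
```

View pics/l9.png

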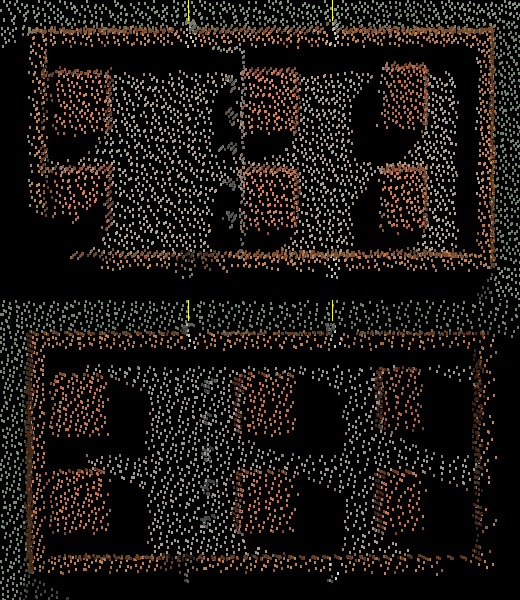

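Two slugs lie in each third, in one layer. Now the rake goes back to its stand.

```bash

python3 -m creep '[{"xyz":[-0.004,0.015,0.002],"rot":[0,0,0.01],"fingers":0.01},{"xyz":[-0.012,0.045,0.004],"rot":[0,0,0.03],"fingers":0.01},{"xyz":[-0.021,0.08,0.005],"rot":[0,0,0.06],"fingers":0.01},{"xyz":[-0.03,0.115,0.005],"rot":[0,0,0.09],"fingers":0.01},{"xyz":[-0.039,0.15,0.005],"rot":[0,0,0.12],"fingers":0.01},{"xyz":[-0.048,0.185,0.005],"rot":[0,0,0.15],"fingers":0.01},{"xyz":[-0.057,0.22,0.005],"rot":[0,0,0.18],"fingers":0.01},{"xyz":[-0.065,0.25,0.005],"rot":[0,0,0.2],"fingers":0.01}]'
python3 -m creep '[{"xyz":[-0.007,0.03,0],"rot":[0,0,0.015],"fingers":0.01},{"xyz":[-0.013,0.06,0],"rot":[0,0,0.0235],"fingers":0.01},{"xyz":[-0.017,0.078,0],"rot":[0,0,0.0235],"fingers":0.01},{"xyz":[-0.018,0.086,0],"rot":[0,0,0.0235],"fingers":0.01},{"xyz":[-0.018,0.086,0],"rot":[0,0,0.0235],"fingers":0.01},{"xyz":[-0.018,0.086,0],"rot":[0,0,0.0235],"fingers":0.01},{"xyz":[-0.018,0.086,0],"rot":[0,0,0.0235],"fingers":0.01}]'
cat > meas.py <<'E'
from h import *
from scipy.spatial.transform import Rotation as R
st=env.state();T=R.from_quat(st["tcp_rot"]).as_matrix();e=st["eef_pos"];print(np.round(e,4),"yaw",np.degrees(np.arctan2(T[1,1],T[0,1])).round(2),np.round(T[:,2],4),np.round(st["force"],1))
for n in("side","scene"):
    s=env.snapshot(n);P=cloud(s).reshape(-1,3)
    zb=e[2]-.0345
    for lab,lo,hi in(("bar",zb+.003,zb+.016),("tines",zb-.03,zb-.008),("cheek",.058,.07)):
        m=(abs(P[:,0]-.478)<.04)&(abs(P[:,1]-.339)<.075)&(P[:,2]>lo)&(P[:,2]<hi)
        if m.sum()>5:
            r=cv2.minAreaRect(P[m][:,:2].astype(np.float32)*1000);print(n,lab,m.sum(),np.round(r[0],1),np.round(r[1],1),round(r[2],1),round(1e3*P[m][:,2].max(),1))
cv2.imwrite("pics/m.png",s["pixels"])
E
python3 meas.py
```

```text
t: 22.97
eef_pos: [0.497, 0.2509, 0.2014]
tcp_rot: [0.683, 0.731, -0.005, -0.003]
force: [1.1, 0.3, -1.5]
width: 0.0183
gripper_force: 60.2
t: 23.55
eef_pos: [0.4837, 0.3345, 0.2038]
tcp_rot: [0.675, 0.738, -0.002, -0.0]
force: [-0.3, -1.2, -1.6]
width: 0.0185
gripper_force: 60.2
[0.4837 0.3345 0.2038] yaw 5.08 [-0.003  -0.0027 -1.    ] [-0.3 -1.2 -1.6]
side bar 695 [485.6 338.1] [ 26.5 104.7] 3.6 185.3
side tines 131 [481.6 338.5] [ 7.6 74.1] 5.2 158.2
side cheek 338 [477.  339.6] [ 37.5 124.6] 5.6 69.8
scene bar 436 [487.8 336. ] [ 27.7 103.5] 5.4 185.3
scene tines 176 [485.8 336.2] [10.3 76.1] 3.5 161.3
scene cheek 193 [476.3 338.2] [ 39.5 125.1] 5.0 68.3
```

```bash

python3 -m creep '[{"xyz":[-0.004,0.0015,-0.01],"rot":[0,0,0],"fingers":0.01},{"xyz":[-0.0062,0.0023,-0.035],"rot":[0,0,0],"fingers":0.01},{"xyz":[-0.0062,0.0023,-0.06],"rot":[0,0,0],"fingers":0.01},{"xyz":[-0.0062,0.0023,-0.08],"rot":[0,0,0],"fingers":0.01},{"xyz":[-0.0062,0.0023,-0.09],"rot":[0,0,0],"fingers":0.01},{"xyz":[-0.0062,0.0023,-0.092],"rot":[0,0,0],"fingers":0.01},{"xyz":[-0.0062,0.0023,-0.092],"rot":[0,0,0],"fingers":0.01},{"xyz":[-0.0062,0.0023,-0.092],"rot":[0,0,0],"fingers":0.01}]'
python3 meas.py
```

```text
t: 24.32
eef_pos: [0.4793, 0.3391, 0.1143]
tcp_rot: [0.675, 0.738, 0.001, 0.0]
force: [0.1, 0.2, -0.9]
width: 0.0185
gripper_force: 60.2
[0.4793 0.3391 0.1143] yaw 5.11 [ 0.0018  0.0011 -1.    ] [ 0.1  0.2 -0.9]
side bar 453 [482.1 345.5] [26.7 98.4] 5.5 95.2
side tines 510 [476.7 339.5] [ 38.2 124.6] 5.3 68.8
side cheek 274 [477.  339.6] [ 38.2 124.6] 5.6 68.8
scene bar 368 [482.6 341. ] [ 29.1 103.9] 4.9 95.7
scene tines 414 [476.5 338. ] [ 40.4 125.2] 5.7 71.7
scene cheek 230 [476.5 338. ] [ 40.4 125.2] 5.7 69.7
```

```bash

python3 -m creep '[{"xyz":[-0.0015,-0.002,-0.003],"rot":[0,0,0],"fingers":0.01},{"xyz":[-0.0015,-0.002,-0.01],"rot":[0,0,0],"fingers":0.01},{"xyz":[-0.0015,-0.002,-0.016],"rot":[0,0,0],"fingers":0.01},{"xyz":[-0.0015,-0.002,-0.02],"rot":[0,0,0],"fingers":0.01},{"xyz":[-0.0015,-0.002,-0.02],"rot":[0,0,0],"fingers":0.01},{"xyz":[-0.0015,-0.002,-0.02],"rot":[0,0,0],"fingers":0.01}]'
python3 -m creep '[{"xyz":[0,0,-0.001],"rot":[0,0,0],"fingers":0.01},{"xyz":[0,0,-0.002],"rot":[0,0,0],"fingers":0.01},{"xyz":[0,0,-0.003],"rot":[0,0,0],"fingers":0.01},{"xyz":[0,0,-0.003],"rot":[0,0,0],"fingers":0.01}]'
```

```text
t: 24.92
eef_pos: [0.4763, 0.3364, 0.0924]
tcp_rot: [0.675, 0.738, -0.001, -0.0]
force: [0.1, -0.6, -1.0]
width: 0.0181
gripper_force: 60.2
t: 25.25
eef_pos: [0.4768, 0.3367, 0.0901]
tcp_rot: [0.675, 0.738, -0.0, -0.0]
force: [-0.2, 0.6, -2.0]
width: 0.0183
gripper_force: 60.2
```

```bash

python3 -m creep '[{"xyz":[0.0008,0.0004,-0.001],"rot":[0,0,0],"fingers":0.01},{"xyz":[0.0008,0.0004,-0.001],"rot":[0,0,0],"fingers":0.01}]'
python3 -m creep '[{"xyz":[0,0,-0.0007],"rot":[0,0,0],"fingers":0.01},{"xyz":[0,0,-0.0007],"rot":[0,0,0],"fingers":0.01},{"xyz":[0,0,-0.0007],"rot":[0,0,0],"fingers":0.01}]'
```

```text
t: 25.42
eef_pos: [0.4778, 0.3372, 0.0892]
tcp_rot: [0.675, 0.738, 0.0, 0.0]
force: [0.0, -0.1, -2.4]
width: 0.0185
gripper_force: 60.3
t: 25.67
eef_pos: [0.4779, 0.3372, 0.0891]
tcp_rot: [0.675, 0.738, 0.0, 0.0]
force: [-0.4, -1.5, 3.6]
width: 0.0184
gripper_force: 60.7
```

Seated: Fz rises at z = 0.089, the height at which I gripped it. I'll release and lift straight up.

```bash

python3 -m creep '[{"xyz":[0,0,0.0005],"rot":[0,0,0],"fingers":0.025},{"xyz":[0,0,0.0005],"rot":[0,0,0],"fingers":0.04},{"xyz":[0,0,0.0005],"rot":[0,0,0],"fingers":0.06},{"xyz":[0,0,0.0005],"rot":[0,0,0],"fingers":0.075},{"xyz":[0,0,0.0005],"rot":[0,0,0],"fingers":0.075},{"xyz":[0,0,0.0005],"rot":[0,0,0],"fingers":0.075}]'
python3 -m creep '[{"xyz":[0,0,0.015],"rot":[0,0,0],"fingers":0.075},{"xyz":[0,0,0.04],"rot":[0,0,0],"fingers":0.075},{"xyz":[0,0,0.075],"rot":[0,0,0],"fingers":0.075},{"xyz":[0,0,0.11],"rot":[0,0,0],"fingers":0.075},{"xyz":[0,0,0.14],"rot":[0,0,0],"fingers":0.075},{"xyz":[-0.01,-0.03,0.16],"rot":[0,0,0],"fingers":0.075},{"xyz":[-0.01,-0.06,0.17],"rot":[0,0,0],"fingers":0.075},{"xyz":[-0.01,-0.06,0.17],"rot":[0,0,0],"fingers":0.075}]'
python3 look.py l10
python3 - <<'E'
from h import *
o=[]
for n in("side","scene"):
    s=env.snapshot(n);P=cloud(s).reshape(-1,3)
    for lab,lo,hi in(("handle",.125,.14),("cheek",.058,.07)):
        m=(abs(P[:,0]-.478)<.04)&(abs(P[:,1]-.339)<.075)&(P[:,2]>lo)&(P[:,2]<hi)
        r=cv2.minAreaRect(P[m][:,:2].astype(np.float32)*1000);print(n,lab,m.sum(),np.round(r[0],1),np.round(r[1],1),round(r[2],1),round(1e3*P[m][:,2].max(),1))
    o.append(s["pixels"])
c=lambda i,x,y:cv2.resize(i[y:y+150,x:x+200],(400,300),interpolation=cv2.INTER_CUBIC)
cv2.imwrite("pics/end.png",np.vstack([np.hstack([c(o[1],310,110),c(o[1],170,120)]),np.hstack([c(o[0],80,230),c(o[0],150,120)])]))
E
```

```text
t: 26.17
eef_pos: [0.4776, 0.3371, 0.0889]
tcp_rot: [0.675, 0.738, -0.0, -0.0]
force: [0.6, -0.2, 0.2]
width: 0.075
gripper_force: 0.0
t: 26.83
eef_pos: [0.4691, 0.2743, 0.2627]
tcp_rot: [0.675, 0.737, 0.002, 0.002]
force: [1.0, 0.1, -0.2]
width: 0.0751
gripper_force: 0.0
tcp [0.4691 0.2743 0.2627] tray xy mm [ 109.7 -254. ] yaw 5.02 F [ 1.   0.1 -0.2]
side handle 217 [476.4 340.7] [19.9 25.8] 6.3 135.9
side cheek 906 [476.7 339.4] [ 37.3 125.4] 5.2 69.4
scene handle 101 [478.  338.2] [20.7 24.9] 3.5 134.8
scene cheek 509 [476.9 338. ] [ 38.9 124.9] 5.2 69.9
```

View pics/end.png

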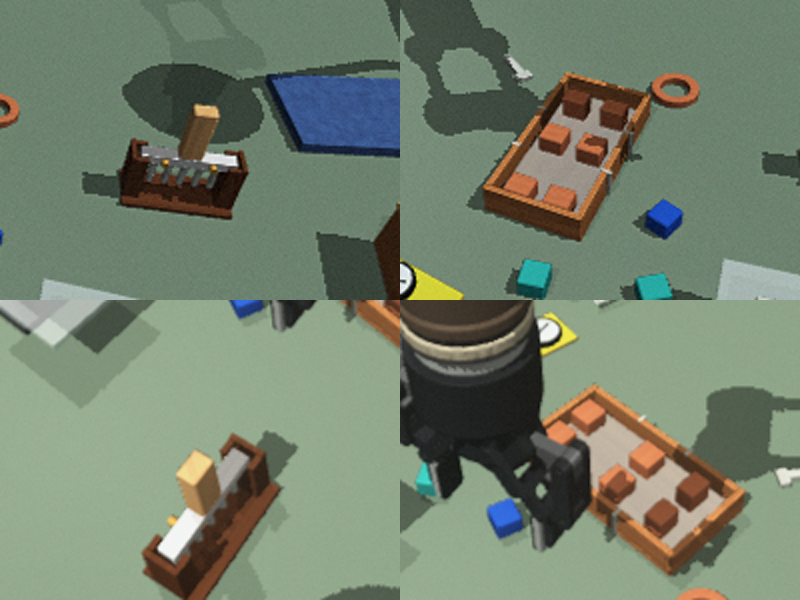

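The rake stands upright in its stand, there are two slugs in each third, and everything else is undisturbed. Handing in.

```bash
python3 -c "
from cell import env
print(env.job_done())"
```

```text
the job is handed in; nothing more can be done
None
```

I raked the slugs into one layer with two in each third, put the rake back upright in its stand and handed the job in at about 27 s; the verdict isn't shown. The two slugs in the +x third landed on end and stand about 6 mm taller than the rest, and the rake was off the glass while knocking the top slugs down.

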